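# Slide the test-panel carrier home into its notches and latch it

### The job

With the fingertips, push the white carrier board along the rails of its slide bed until it drops into the locating notches (stop there, do not force it against them), then push the steel latch bar round on its pivot until it lies all the way over the board. Do not pick the board up, do not touch the brass weight that stands on it (it rides along and must stay standing), and leave the other things on the bench alone.

Things in the scene. Friction and masses are not known exactly. Their poses are not given: they have to be found in the camera images.
- bed: Fixed aluminium slide bed, base plate 130 (x) x 380 (y) x 8 mm. Origin: centre of its underside, on the bench; y along the rails towards the latch end (about the robot's left), x across (about away from the robot). Steel rail strips, tops 20 mm above the bench, y -178 to +128 mm, lie between side fences (inner faces 52 mm either side of the middle, tops 34 mm above the bench).
- carrier: Loose white board with a grey card on top, 100 (x) x 120 (y) mm, 12 mm thick on four black feet 8 mm high, 14 mm long; about 0.35 kg. Origin: its centre, at the undersides of the feet (20 mm above the bench on the rails, 14 mm when dropped in). Axes as the bed's, 2 mm play in the fences. Top 20 mm above the origin. It starts 90 to 170 mm short of the seat in -y and slides with 2 to 6 N.
- push_face (a point): Middle of the board's flat rear face (looks along -y), 22 mm above and 60 mm behind the carrier's origin; orientation as the carrier's. The face is 100 mm wide and reaches from 8 to 34 mm above the origin: a lip 10 mm thick along this edge rises 14 mm above the board's top.
- seat (a point): Where the carrier's origin lies when seated (bed frame: 0, +60, 14 mm). Notches 19 mm long, 6 mm deep in the rail strips at bed y +105 mm (x +-20, front feet) and +15 mm (x +-41, rear feet): all four feet drop at once, only here. The walls then hold the board along y with 2.5 mm play either way; forcing it on with over 40 N fails the task.
- pivot (a point): Axis of the latch bar, at half the bar's height, 46 mm above the bench; in the bed's frame x = -30 mm, y = +142 mm. A dark boss of 20 mm diameter stands under it. Orientation as the bed's.
- latch_tip (a point): Free end of the steel latch bar, half-way up, 60 mm from the pivot axis. The bar is 12 mm wide and 18 mm high (37 to 55 mm above the bench), level. It passes 3 mm above the seated board but is blocked by a board that still rides on the rails.
- latch (a joint): Angle of the latch bar (rad), anticlockwise seen from above. At 0 the bar points along the bed's -x (towards the robot, off the board); at 1.57 along the bed's -y, over the board. It starts between -0.5 and 0.3, stops at -0.6 and 1.6, stays where it is left, and needs about 1 N at its end.
- weight_mid (a point): Middle (half-way up) of the brass knob weight, 30 mm diameter, 40 mm high, 0.2 kg, standing loose on the carrier, 12 to 28 mm from the middle towards +x and between y = -10 and +25 mm of the carrier.
- weight: The same brass weight; origin at the centre of its foot, z up.
- tin: Bystander: paint tin, 62 mm diameter, 76 mm high, behind the bed; origin at the centre of its underside.
- dropper: Bystander: small bottle with red cap, 33 mm diameter, 54 mm high, behind the bed; origin under its centre.
- watch: Bystander: black stopwatch, 62 x 68 x 20 mm, lying behind the bed; origin under its centre.
- screwdriver: Bystander: screwdriver with red handle, 181 mm long, 26 mm high, lying to the right; origin under its centre.
- marker: Bystander: white and red marker pen, 135 mm long, 16 mm thick, lying to the right; origin under its centre.
- book: Bystander: blue log book, 150 x 212 x 14 mm, lying to the left; origin under its centre.
- pen: Bystander: black pen, 145 mm long, 9 mm thick, lying on the log book; origin under its centre.

How it is judged:
By the outcome, as a careful person would: the job done as asked, in the order asked, and still so for the second after the job is handed in, with the robot touching nothing.
It also fails if it takes over 54 s, if anything falls off the work surface, if the arm or the gripper's body presses on something with over 40 N, if the wrist force passes 120 N, or if a joint passes its speed limit or range.

### The arm

A 6-joint arm with a two-finger parallel gripper is mounted at the origin on a cart in front of the work surface, level with it; the furniture and walls round the work are solid. World frame = base frame: x ahead of the robot, y to its left, z up, the work surface at z = 0. Lengths are in mm, angles in rad, forces in N, time in s.
With the tool pointing down it reaches from about 275 to 775 mm from the base axis. Payload 14.6 kg.
Tool frame: the origin (TCP) lies at the very end of the fingers, on their centre line; the grasp point (between the pads) lies 19 mm behind it; z points along the fingers, y is the line along which they close (so a half turn about z gives the same grasp; the last joint's range is limited). The gripper opens to 85 mm and grips with 20 to 120 N. Pads are 22 mm wide; open, the fingers measure 114 mm over their backs; the gripper's body (76 mm by 85 mm) begins 54 mm behind the grasp point. The pads swing forward as they close: fully open they stand 13 mm farther back than shut.
Start: joints at [-1.286, 0.263, -0.048, 1.259, 0, 1.415], TCP at [223.518, -475.045, 231.278] pointing down, gripper open.
Joint ranges: [-2.65, 2.65], [-0.89, 1.7], [-1.18, 1.37], [-2.13, 2.11], [-1.35, 1.29], [-3.14, 3.14]. Speed limits (rad/s): [1.89, 1.89, 2.57, 2.79, 3.14, 3.14].

### API

Orientations are given as a unit quaternion [x, y, z, w].
In Python, from rig import get_obs, viewer, job, silhouettes gives the robot as it stands.
- The arm moves only by the shell command python3 -m creep 'ROWS' [FORCE]. ROWS is JSON, a list of rows, each a list of 3 entries, a list of its own where there are three numbers: the shift along the tool's x, y, z in m, then the turn about the tool's z in degrees, then the opening, from 0 (shut) to 1 (fully open). A call has 1 to 12 rows; each row is the pose to reach, as a shift and turn from the pose commanded when the call began, along the tool's axes at that moment; what a row does not reach only later rows make up. A row lasts 1/8 s, in which the tool goes at most 62.5 mm and 10.7 degrees, less where a joint would pass 70% of its speed; a pose out of reach is approached as far as the arm can. A call with a gripper value outside its range is refused whole. The fingers move at their own pace and stop on an object; FORCE is the grip in N (left out, the last holds). Time passes only in rows, so rows that repeat a pose let the fingers close. It gives the time, the measured TCP pose, the force, the opening and the grip force at its end, in the units of the state.
- get_obs(): the state, without advancing time (a new reading comes with each control period).
- viewer.capture(name): name is "side" or "top" or "wrist"; returns a dict with "color" (384x512x3 uint8, red, green, blue), "range_z" (384x512 float32, mm along the optical axis (not along the pixel's ray), 0 where there is no reading), "mtx" (3x3 intrinsics, pixels), "R" (3x3) and "t" (3): a world point X has camera coordinates R X + t; the wrist camera has in their place "tool_from_camera" (4x4, takes a point from camera to tool coordinates, whose origin is the TCP and whose axes are the flange's). Camera axes: x right, y down, z forward; pixel columns grow to the right and rows downward; lengths in mm; the calibration is good to about 2 mm. A picture is of the moment at which its call begins: read the wrist's pose just before it.
- job.hand_in(): hands the job in; it is judged then, once.
Trained networks look in a picture, given as the dict that the camera call returned (one of the last four; its "shot" number tells which), for a name from the list of things; names that differ only in an ending like _2 or _b are one class to them, and where a whole thing is asked for, a point or a joint stands for the part that bears it (a point fixed in the world has none). Each returns a list of dicts, best first, with "score" (0 to 1); they miss things now and then, are a little off and sometimes report something else, mostly with a low value. They report only what shows in the picture. A call takes as long as a camera call.
- silhouettes(picture, name): "pixels" (384x512 bool, what is visible of it) and "rect" ([centre column, centre row, width, height] in pixels, round what is visible of it).
The state is a dict: "time_s": time; "joint_positions": joint angles; "joint_velocities": joint speeds; "tau": joint torques, N m; "tool_pos": TCP position; "eef_rot": TCP orientation; "force": force on the tool from outside, world axes, zero at the start; "torque": the same for the moment, N m; "grip_width": opening from 0.0 (shut) to 1.0 (fully open); "gripper_force": force on a finger pad.
Only numpy, scipy, OpenCV 4.12 (cv2) and the standard library are available. Lean on these libraries where they do the work, as an engineer would, in place of code of your own. Each camera call takes 0.05 s, during which the arm holds its last target. There are 200 camera calls.

## Working session

There is one attempt and no reset: what is moved stays moved. The work goes in short steps, Python scripts to look and compute and a shell command to move; the robot and the scene stay as the last step left them, time stands still between calls to the robot, and variables do not carry over. Pictures are saved under pics/ and viewed, at most 10 in all, crops included, and the job is handed in when it is done.

```bash
mkdir -p pics; cat > h.py <<'E'
import numpy as np, cv2
from rig import get_obs, viewer, job, silhouettes
from scipy.spatial.transform import Rotation as Ro
def pts(p, mask):
    m=mask&(p["range_z"]>0); v,u=np.nonzero(m); z=p["range_z"][m]
    c=np.c_[u,v,np.ones(len(u))]@np.linalg.inv(p["mtx"]).T*z[:,None]
    return (c-p["t"])@p["R"]
E
ls; python3 - <<'E'
from h import *
o=get_obs();print(o)
P={n:viewer.capture(n) for n in("top","side")}
cv2.imwrite("pics/a.png",np.vstack([P[n]["color"][:,:,::-1] for n in P])[:, :])
im=np.hstack([P[n]["color"][:,:,::-1] for n in P]); cv2.imwrite("pics/a.png",cv2.resize(im,(800,300)))
cv2.imwrite("pics/top.png",cv2.resize(P["top"]["color"][:,:,::-1],(800,600)))
for n in P:
  for k in("bed","carrier","latch","weight"):
    for s in silhouettes(P[n],k)[:2]:
      q=pts(P[n],s["pixels"])
      print(n,k,round(s["score"],2),s["rect"],len(q),np.percentile(q,[2,50,98],axis=0).round(0).tolist() if len(q) else "")
E
```

```text
h.py
pics
{'time_s': 0.0, 'joint_positions': array([-1.28632156e+00,  2.63467985e-01, -4.89605028e-02,  1.25943821e+00,
       -1.09555871e-05,  1.41551242e+00]), 'joint_velocities': array([ 9.46673003e-05, -4.62723673e-04, -5.26959159e-04,  8.74628360e-04,
        5.35374151e-04,  2.74351790e-04]), 'tau': array([-3.30136056e-03, -6.37611151e+01,  3.84566116e+01,  1.35822481e-02,
       -1.80810830e-04,  1.03819406e-06]), 'tool_pos': array([ 223.416462  , -474.75042267,  230.84494843]), 'eef_rot': array([ 9.75923635e-01,  2.18111836e-01, -4.00127194e-05, -5.33713443e-04]), 'force': array([ 0.26213641,  0.51202994, -0.47032911]), 'torque': array([ 0.00982336,  0.03740798, -0.018477  ]), 'gripper_force': 0.0, 'grip_width': 0.9982248447153217}
top bed 0.91 [268.6, 211.8, 113.5, 82.8] 3129 [[420.0, -209.0, 1.0], [514.0, 17.0, 13.0], [636.0, 146.0, 52.0]]
top carrier 0.63 [293.3, 199.5, 42.2, 41.0] 1094 [[506.0, -175.0, 13.0], [562.0, -115.0, 41.0], [621.0, -47.0, 59.0]]
top latch 0.47 [235.2, 242.5, 3.9, 23.4] 99 [[392.0, 84.0, -6.0], [420.0, 90.0, 53.0], [459.0, 101.0, 61.0]]
side bed 0.74 [270.2, 215.2, 84.0, 62.8] 2473 [[408.0, -135.0, 1.0], [501.0, 67.0, 12.0], [635.0, 160.0, 52.0]]
side carrier 0.92 [257.9, 189.6, 39.2, 26.1] 628 [[505.0, -177.0, 23.0], [557.0, -102.0, 37.0], [622.0, -38.0, 52.0]]
side carrier 0.46 [254.8, 186.6, 9.3, 16.1] 100 [[555.0, -90.0, 38.0], [567.0, -67.0, 57.0], [580.0, -61.0, 76.0]]
side latch 0.56 [300.9, 216.2, 27.0, 6.0] 196 [[393.0, 88.0, 36.0], [427.0, 98.0, 48.0], [459.0, 103.0, 56.0]]
```

View pics/top.png

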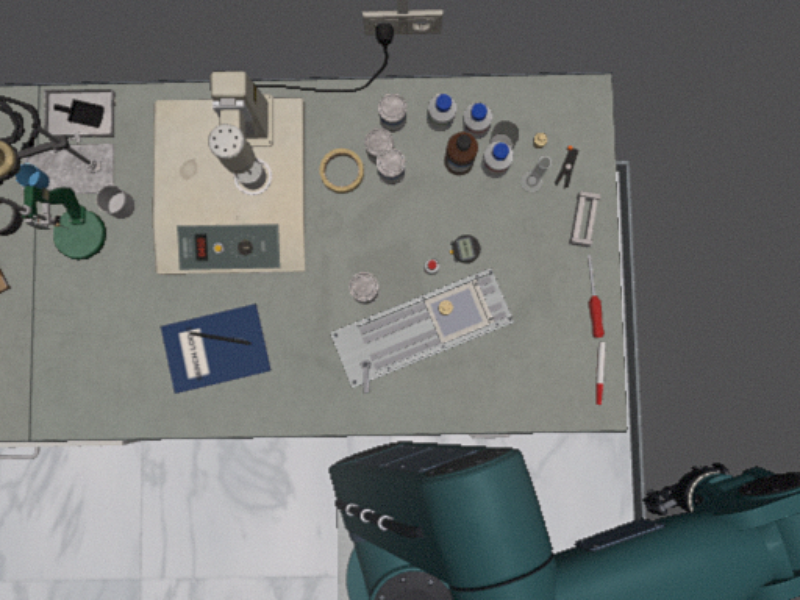

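```bash
python3 - <<'E'
from h import *
p=viewer.capture("top"); 
P=pts(p,np.ones((384,512),bool))
def show(P,lo,hi,box):
    m=(P[:,2]>lo)&(P[:,2]<hi)&(P[:,0]>box[0])&(P[:,0]<box[1])&(P[:,1]>box[2])&(P[:,1]<box[3])
    q=P[m][:,:2].astype(np.float32); r=cv2.minAreaRect(q); print(lo,hi,len(q),np.round(r[0],1),np.round(r[1],1),round(r[2],2),cv2.boxPoints(r).round(0).tolist())
for n in("top","side"):
    p=viewer.capture(n); print(n)
    s=silhouettes(p,"bed")[0]["pixels"]; s=cv2.dilate(s.astype(np.uint8),np.ones((5,5)))>0
    B=pts(p,s); C=pts(p,silhouettes(p,"carrier")[0]["pixels"])
    show(B,28,39,(380,680,-260,200)); show(B,4,39,(380,680,-260,200)); show(C,36,43,(480,650,-200,-20)); show(C,36,58,(480,650,-200,-20))
    show(pts(p,np.ones((384,512),bool)),47,60,(370,470,60,130))
    q=pts(p,np.ones((384,512),bool)); q=q[(q[:,2]>62)&(q[:,2]<90)&(q[:,0]>500)&(q[:,0]<640)&(q[:,1]>-190)&(q[:,1]<-30)]; print("weight",len(q),np.percentile(q,[5,50,95],axis=0).round(0).tolist())
# fence line fit top view: weights
E
```

```text
top
28 39 505 [541.6 -55.9] [120.6 305.4] 20.98 [[431.0, 65.0], [540.0, -220.0], [653.0, -177.0], [543.0, 108.0]]
4 39 3048 [528.9 -33.1] [158.5 400.1] 21.02 [[383.0, 125.0], [527.0, -248.0], [675.0, -191.0], [531.0, 182.0]]
36 43 581 [ 560.8 -106.6] [ 99.5 111.2] 21.1 [[494.0, -73.0], [534.0, -176.0], [627.0, -141.0], [587.0, -37.0]]
36 58 900 [ 562.5 -110.9] [ 99.4 120.6] 21.01 [[494.0, -72.0], [538.0, -185.0], [631.0, -149.0], [587.0, -37.0]]
47 60 86 [427.9  89.8] [16.8 68.7] 87.74 [[393.0, 83.0], [462.0, 80.0], [463.0, 97.0], [394.0, 100.0]]
weight 64 [[557.0, -151.0, 63.0], [570.0, -82.0, 67.0], [584.0, -70.0, 83.0]]
side
28 39 426 [527.5 -33.3] [140.2 350. ] 23.63 [[393.0, 99.0], [533.0, -222.0], [662.0, -166.0], [522.0, 155.0]]
4 39 2339 [521.  -27.5] [148.  375.9] 20.97 [[385.0, 121.0], [519.0, -230.0], [657.0, -177.0], [523.0, 174.0]]
36 43 394 [ 559.6 -102.2] [ 98.8 117.9] 21.13 [[492.0, -65.0], [535.0, -175.0], [627.0, -139.0], [584.0, -29.0]]
36 58 467 [ 559.9 -102.8] [ 98.8 119. ] 21.36 [[492.0, -65.0], [536.0, -176.0], [628.0, -140.0], [584.0, -29.0]]
47 60 106 [425.9  95.2] [20.1 67.3] 89.54 [[392.0, 85.0], [459.0, 85.0], [460.0, 105.0], [392.0, 105.0]]
weight 39 [[558.0, -81.0, 62.0], [567.0, -74.0, 65.0], [577.0, -68.0, 77.0]]
```

The top view shows the bed turned about 21°, with the board at about (470,310) px, the weight at (446,308) px and the latch bar at (366,375) px. The board needs about 144 mm of travel. I'll move behind the board, above it, with the fingers shut.

```bash
python3 -m creep '[[[0.045,-0.009,0],1,0],[[0.09,-0.018,0],2,0],[[0.14,-0.028,0],3,0],[[0.19,-0.038,0.0],4.2,0],[[0.24,-0.048,0.01],4.2,0],[[0.29,-0.058,0.015],4.2,0],[[0.34,-0.068,0.02],4.2,0],[[0.39,-0.078,0.025],4.2,0],[[0.43,-0.086,0.03],4.2,0],[[0.455,-0.092,0.03],4.2,0],[[0.455,-0.092,0.03],4.2,0],[[0.455,-0.092,0.03],4.2,0]]' 40
cat >> h.py <<'E'
def wrist():
    o=get_obs(); p=viewer.capture("wrist"); T=np.eye(4); T[:3,:3]=Ro.from_quat(o["eef_rot"]).as_matrix(); T[:3,3]=o["tool_pos"]
    W=T@p["tool_from_camera"]; p["R"]=W[:3,:3].T; p["t"]=-p["R"]@W[:3,3]; return o,p
E
python3 - <<'E'
from h import *
o,p=wrist(); print(o["tool_pos"],o["eef_rot"],o["grip_width"],o["force"])
cv2.imwrite("pics/w1.png",p["color"][:,:,::-1])
s=silhouettes(p,"carrier"); q=pts(p,s[0]["pixels"]); print(s[0]["score"],s[0]["rect"])
ang=np.radians(21); bx=np.array([np.cos(ang),np.sin(ang)]); by=np.array([-bx[1],bx[0]])
q=pts(p,np.ones((384,512),bool)); c=np.array([531,-31.])
b=np.c_[(q[:,:2]-c)@bx,(q[:,:2]-c)@by,q[:,2]]
l=b[(b[:,2]>48)&(b[:,2]<58)&(abs(b[:,0])<60)&(b[:,1]<-100)&(b[:,1]>-165)]
print("lip",len(l),np.percentile(l,[2,50,98],axis=0).round(1) if len(l) else "")
f=b[(b[:,2]>30)&(b[:,2]<37)&(b[:,1]<0)]; 
for s in(-1,1):
  g=f[(f[:,0]*s>48)&(f[:,0]*s<70)]; print("fence",len(g),np.percentile(g,[2,50,98],axis=0).round(1) if len(g) else "", np.polyfit(g[:,1],g[:,0],1) if len(g)>5 else "")
E
```

```text
time_s: 2.35
tool_pos: [595.7, -198.4, 201.2]
eef_rot: [0.983, 0.182, -0.0, 0.0]
force: [0.3, 0.7, 0.9]
grip_width: -0.005
gripper_force: 0.0
[ 595.66723658 -198.39486821  201.24609683] [ 9.83264656e-01  1.82182867e-01 -1.36241912e-04  2.04874387e-05] -0.0048622262030559825 [0.27168189 0.72450992 0.90768883]
0.8 [154.7, 176.6, 133.3, 107.1]
lip 1189 [[ -47.1 -142.6   50.2]
 [   2.9 -138.2   54. ]
 [  47.8 -132.9   56. ]]
fence 1337 [[ -60.1 -172.8   31.2]
 [ -55.7  -84.7   34. ]
 [ -52.3   -3.2   35.7]] [ 9.95483022e-04 -5.58327231e+01]
fence 1813 [[  49.1 -387.4   30.2]
 [  55.5 -105.    34. ]
 [  65.2   -3.8   35.7]] [-2.13557061e-03  5.56726540e+01]
```

View pics/w1.png

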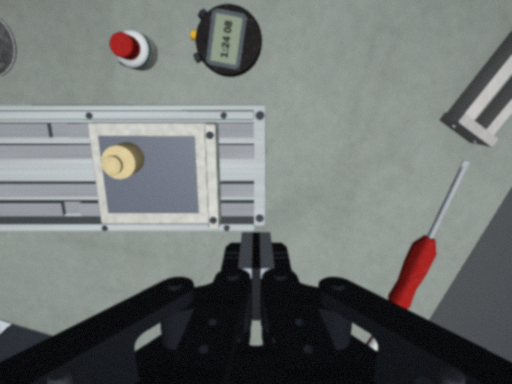

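The wrist view shows the board's rear lip at about (212,173) px, with the fingertips at (258,240) px behind it and lined up. The bed frame checks out: c = (531,−31), yaw 21°. Next I'll descend and find contact.

```bash
python3 -m creep '[[[0,0,0.045],0,0],[[0,0,0.09],0,0],[[0,0,0.13],0,0],[[0,0,0.155],0,0],[[0,0,0.165],0,0],[[0,-0.008,0.165],0,0],[[0,-0.014,0.165],0,0],[[0,-0.018,0.165],0,0],[[0,-0.022,0.165],0,0],[[0,-0.026,0.165],0,0],[[0,-0.03,0.165],0,0],[[0,-0.03,0.165],0,0]]'
cat > look.py <<'E'
from h import *
ang=np.radians(21); bx=np.array([np.cos(ang),np.sin(ang)]); by=np.array([-bx[1],bx[0]]); c=np.array([531,-31.])
o=get_obs(); d=o["tool_pos"][:2]-c; print("tcp bed",(d@bx).round(1),(d@by).round(1),o["tool_pos"][2].round(1),"F bed",(o["force"][:2]@bx).round(1),(o["force"][:2]@by).round(1),o["force"][2].round(1))
for n in("top","side","wrist"):
    p=wrist()[1] if n=="wrist" else viewer.capture(n)
    s=silhouettes(p,"carrier")
    if not s: print(n,"none"); continue
    q=pts(p,s[0]["pixels"]); b=np.c_[(q[:,:2]-c)@bx,(q[:,:2]-c)@by,q[:,2]]
    b=b[abs(b[:,0])<50]; card=b[(b[:,2]<45)&(b[:,2]>25)]
    print(n,round(s[0]["score"],2),"y",np.percentile(b[:,1],[2,98]).round(1),"card z med",np.median(card[:,2]).round(1),len(card))
E
python3 look.py
```

```text
time_s: 3.95
tool_pos: [585.7, -170.2, 36.7]
eef_rot: [0.983, 0.182, 0.0, 0.0]
force: [1.0, -3.5, 2.6]
grip_width: 0.0
gripper_force: 1.7
tcp bed 1.2 -149.5 36.7 F bed -0.3 -3.6 2.6
top 0.78 y [-118.6  -18.2] card z med 39.9 438
side 0.97 y [-131.2  -12.9] card z med 37.3 517
wrist 0.93 y [-134.5  -26.4] card z med 40.4 28327
```

Contact is made at about 3.6 N, with about 135 mm left. I'll push about 120 mm at a moderate speed.

```bash
python3 -m creep '[[[0,-0.004,0],0,0],[[0,-0.01,0],0,0],[[0,-0.017,0],0,0],[[0,-0.024,0],0,0],[[0,-0.031,0],0,0],[[0,-0.038,0],0,0],[[0,-0.045,0],0,0],[[0,-0.052,0],0,0],[[0,-0.058,0],0,0],[[0,-0.063,0],0,0],[[0,-0.066,0],0,0],[[0,-0.066,0],0,0]]'
python3 look.py
python3 -m creep '[[[0,-0.004,0],0,0],[[0,-0.01,0],0,0],[[0,-0.017,0],0,0],[[0,-0.024,0],0,0],[[0,-0.031,0],0,0],[[0,-0.037,0],0,0],[[0,-0.042,0],0,0],[[0,-0.046,0],0,0],[[0,-0.049,0],0,0],[[0,-0.051,0],0,0],[[0,-0.052,0],0,0],[[0,-0.052,0],0,0]]'
python3 look.py; python3 - <<'E'
from h import *
cv2.imwrite("pics/w2.png",wrist()[1]["color"][:,:,::-1])
E
```

```text
time_s: 5.75
tool_pos: [561.5, -108.3, 36.3]
eef_rot: [0.983, 0.182, -0.0, -0.0]
force: [1.4, -2.0, 2.8]
grip_width: 0.001
gripper_force: 1.4
tcp bed 0.8 -83.1 36.3 F bed 0.6 -2.4 2.8
top 0.64 y [-37.3  47.3] card z med 40.1 354
side 0.68 y [-63.2  53.4] card z med 37.3 594
wrist 0.83 y [-68.   39.8] card z med 40.4 28361
time_s: 7.55
tool_pos: [543.0, -59.8, 36.3]
eef_rot: [0.983, 0.182, -0.0, -0.0]
force: [-0.2, -1.1, -1.0]
grip_width: -0.002
gripper_force: 0.6
tcp bed 0.8 -31.2 36.3 F bed -0.5 -1.0 -1.0
top 0.73 y [ 28.8 100.5] card z med 39.8 291
side 0.82 y [-13.1 105.4] card z med 37.6 644
wrist 0.65 y [-16.1  91.5] card z med 40.4 28362
```

View pics/w2.png

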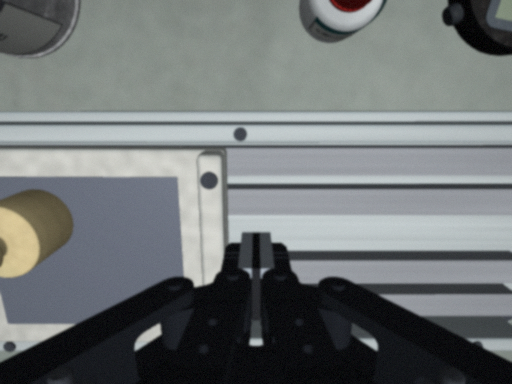

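The wrist view shows the fingertips at (255,250) px against the lip at (212,220) px, with the weight still standing at (35,235) px. About 15 mm remains, so I'll creep from here.

```bash
cat > z.py <<'E'
from h import *
o,p=wrist(); q=pts(p,silhouettes(p,"carrier")[0]["pixels"]); q=q[(q[:,2]<45)&(q[:,2]>25)]; print("card z",np.median(q[:,2]).round(1))
E
python3 -m creep '[[[0,-0.002,0],0,0],[[0,-0.004,0],0,0],[[0,-0.006,0],0,0],[[0,-0.008,0],0,0],[[0,-0.0095,0],0,0],[[0,-0.01,0],0,0]]'; python3 z.py
python3 -m creep '[[[0,-0.001,0],0,0],[[0,-0.002,0],0,0],[[0,-0.002,0],0,0]]'; python3 z.py
```

```text
time_s: 8.65
tool_pos: [539.4, -50.5, 36.3]
eef_rot: [0.983, 0.182, 0.0, 0.0]
force: [1.1, -1.9, -1.1]
grip_width: -0.002
gripper_force: 1.3
card z 40.4
time_s: 9.12
tool_pos: [538.6, -48.7, 36.3]
eef_rot: [0.983, 0.182, -0.0, -0.0]
force: [1.6, -2.0, -0.3]
grip_width: 0.002
gripper_force: 1.2
card z 40.4
```

```bash
python3 -m creep '[[[0,-0.001,0],0,0],[[0,-0.0015,0],0,0],[[0,-0.0015,0],0,0]]'; python3 z.py
```

```text
time_s: 9.6
tool_pos: [538.2, -47.3, 36.3]
eef_rot: [0.983, 0.182, 0.0, -0.0]
force: [1.4, -1.7, -0.4]
grip_width: -0.003
gripper_force: 1.3
card z 40.3
```

```bash
python3 -m creep '[[[0,-0.001,0],0,0],[[0,-0.0015,0],0,0],[[0,-0.0015,0],0,0]]'; python3 z.py
```

```text
time_s: 10.07
tool_pos: [537.6, -45.8, 36.3]
eef_rot: [0.983, 0.182, -0.0, -0.0]
force: [0.7, -2.8, -0.3]
grip_width: 0.002
gripper_force: 1.3
card z 40.3
```

```bash
python3 -m creep '[[[0,-0.001,0],0,0],[[0,-0.0015,0],0,0],[[0,-0.0015,0],0,0]]'; python3 z.py
```

```text
time_s: 10.55
tool_pos: [537.0, -44.3, 36.2]
eef_rot: [0.983, 0.182, -0.0, -0.0]
force: [-0.0, 0.2, -0.3]
grip_width: 0.001
gripper_force: 0.2
card z 34.4
```

```bash
python3 - <<'E'
from h import *
o,p=wrist(); q=pts(p,silhouettes(p,"carrier")[0]["pixels"]); q=q[(q[:,2]<45)&(q[:,2]>25)]; print("card z",np.median(q[:,2]).round(1))
E
```

```text
card z 34.4
```

The board has dropped in: the card went from 40.4 to 34.4 mm and the force fell to zero. I'll back off, rise, and hover behind the latch bar on its +y side.

```bash
python3 -m creep '[[[0,0.006,0],0,0],[[0,0.012,-0.01],0,0],[[0,0.012,-0.05],0,0],[[0,0.012,-0.1],0,0],[[-0.01,-0.01,-0.125],0,0],[[-0.02,-0.055,-0.125],0,0],[[-0.03,-0.1,-0.125],0,0],[[-0.04,-0.145,-0.125],0,0],[[-0.05,-0.185,-0.125],0,0],[[-0.057,-0.207,-0.125],0,0],[[-0.057,-0.207,-0.125],0,0]]'
python3 look.py; python3 - <<'E'
from h import *
ang=np.radians(21); bx=np.array([np.cos(ang),np.sin(ang)]); by=np.array([-bx[1],bx[0]]); c=np.array([531,-31.])
for n in("top","side","wrist"):
    p=wrist()[1] if n=="wrist" else viewer.capture(n)
    if n=="wrist": cv2.imwrite("pics/w3.png",p["color"][:,:,::-1])
    for s in silhouettes(p,"latch")[:1]:
        q=pts(p,s["pixels"]); q=q[(q[:,2]>48)&(q[:,2]<60)]
        if len(q)<10: print(n,"few");continue
        b=np.c_[(q[:,:2]-c)@bx,(q[:,:2]-c)@by].astype(np.float32); r=cv2.minAreaRect(b); print(n,s["score"],len(b),np.median(q[:,2]),cv2.boxPoints(r).round(1).tolist())
E
```

```text
time_s: 12.12
tool_pos: [409.3, 128.9, 162.1]
eef_rot: [0.983, 0.183, 0.0, 0.0]
force: [-0.2, -0.9, 0.2]
grip_width: -0.001
gripper_force: 0.0
tcp bed -56.3 192.9 162.1 F bed -0.5 -0.8 0.2
top 0.62 y [-186.2  157.4] card z med 26.8 108
side 0.75 y [  4.6 121.5] card z med 32.1 635
wrist 0.81 y [  3.9 119.4] card z med 34.3 16538
top 0.64 28 53.13504183664277 [[-111.4000015258789, 143.39999389648438], [-28.100000381469727, -38.0], [47.20000076293945, -3.4000000953674316], [-36.0, 177.89999389648438]]
side 0.68 93 51.96845810496053 [[-87.0999984741211, 158.3000030517578], [-23.299999237060547, 137.39999389648438], [-18.299999237060547, 152.89999389648438], [-82.0, 173.6999969482422]]
wrist 0.63 1479 55.06806731205893 [[-90.69999694824219, 150.89999389648438], [-23.700000762939453, 132.0], [-18.399999618530273, 150.60000610351562], [-85.5, 169.5]]
```

View pics/w3.png

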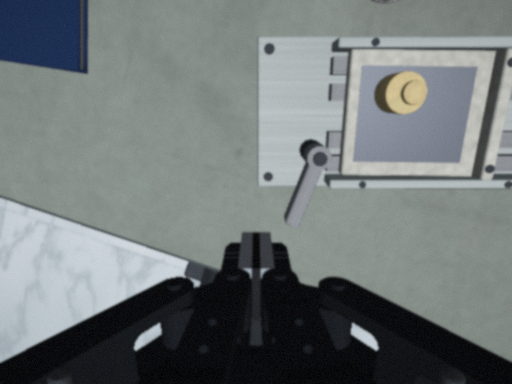

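The wrist view shows the bar from its pivot at (317,155) px to its tip at (293,222) px, so its angle is about −0.34. The fingers sit clear on the +y side, and the weight is standing on the seated board at (405,92) px. Next I'll descend and compute the arc.

```bash
python3 -m creep '[[[0,0,0.04],0,0],[[0,0,0.08],0,0],[[0,0,0.11],0,0],[[0,0,0.12],0,0],[[0,0,0.12],0,0]]'
python3 - <<'E'
from h import *
T=np.array([-56.3,192.9])
for th in np.arange(-.4,1.66,.1).tolist()+[1.57,1.6]:
    u=-np.array([np.cos(th),np.sin(th)]); t=np.array([np.sin(th),-np.cos(th)])
    d=6+14.5*abs(np.cos(th))+11*abs(np.sin(th)); P=np.array([-30,142])+42*u-d*t
    print(round(th,2),P.round(1),"tool shift mm",(P-T)[0].round(0),-(P-T)[1].round(0))
E
```

```text
time_s: 13.35
tool_pos: [409.8, 128.3, 41.4]
eef_rot: [0.983, 0.182, -0.0, -0.0]
force: [0.7, -0.4, 0.1]
grip_width: -0.0
gripper_force: 0.0
-0.4 [-59.5 180.1] tool shift mm -3.0 13.0
-0.3 [-63.3 176.5] tool shift mm -7.0 16.0
-0.2 [-66.7 172.3] tool shift mm -10.0 21.0
-0.1 [-69.6 167.6] tool shift mm -13.0 25.0
-0.0 [-72.  162.5] tool shift mm -16.0 30.0
0.1 [-73.9 159.2] tool shift mm -18.0 34.0
0.2 [-75.6 155.6] tool shift mm -19.0 37.0
0.3 [-77.  151.7] tool shift mm -21.0 41.0
0.4 [-77.9 147.4] tool shift mm -22.0 45.0
0.5 [-78.4 142.9] tool shift mm -22.0 50.0
0.6 [-78.3 138.2] tool shift mm -22.0 55.0
0.7 [-77.7 133.4] tool shift mm -21.0 59.0
0.8 [-76.5 128.6] tool shift mm -20.0 64.0
0.9 [-74.6 123.8] tool shift mm -18.0 69.0
1.0 [-72.1 119.1] tool shift mm -16.0 74.0
1.1 [-69.  114.7] tool shift mm -13.0 78.0
1.2 [-65.3 110.6] tool shift mm -9.0 82.0
1.3 [-61. 107.] tool shift mm -5.0 86.0
1.4 [-56.2 103.9] tool shift mm 0.0 89.0
1.5 [-50.9 101.4] tool shift mm 5.0 92.0
1.6 [-46.2  99.5] tool shift mm 10.0 93.0
1.57 [-47. 100.] tool shift mm 9.0 93.0
1.6 [-46.2  99.5] tool shift mm 10.0 93.0
```

```bash
python3 -m creep '[[[-0.003,0.008,0],0,0],[[-0.007,0.015,0],0,0],[[-0.01,0.021,0],0,0],[[-0.013,0.025,0],0,0],[[-0.016,0.03,0],0,0],[[-0.018,0.034,0],0,0],[[-0.02,0.039,0],0,0],[[-0.022,0.045,0],0,0],[[-0.022,0.05,0],0,0],[[-0.022,0.055,0],0,0],[[-0.021,0.059,0],0,0],[[-0.021,0.059,0],0,0]]'
cat > la.py <<'E'
from h import *
ang=np.radians(21); bx=np.array([np.cos(ang),np.sin(ang)]); by=np.array([-bx[1],bx[0]]); c=np.array([531,-31.])
o=get_obs(); d=o["tool_pos"][:2]-c; print("tcp bed",(d@bx).round(1),(d@by).round(1),"F bed",(o["force"][:2]@bx).round(1),(o["force"][:2]@by).round(1),o["force"][2].round(1))
for n in("side","wrist"):
    p=wrist()[1] if n=="wrist" else viewer.capture(n)
    q=pts(p,np.ones((384,512),bool)); b=np.c_[(q[:,:2]-c)@bx,(q[:,:2]-c)@by,q[:,2]]; r=b[:,:2]-[-30,142]
    m=(b[:,2]>51)&(b[:,2]<58)&(np.hypot(*r.T)<62); m&=cv2.dilate(sum([s["pixels"] for s in silhouettes(p,"latch")[:1]],np.zeros((384,512),bool)).astype(np.uint8),np.ones((5,5))).ravel()[(p["range_z"]>0).ravel()]>0
    r=r[m]; 
    if len(r)<8: print(n,"few",len(r)); continue
    f=r[np.hypot(*r.T)>25]; print(n,len(f),"theta",np.median(np.arctan2(-f[:,1],-f[:,0])).round(3) if len(f) else None, cv2.boxPoints(cv2.minAreaRect(r.astype(np.float32))).round(0).tolist())
E
python3 la.py
```

```text
time_s: 14.85
tool_pos: [411.5, 65.4, 41.3]
eef_rot: [0.983, 0.182, 0.0, 0.0]
force: [-0.4, -0.6, 0.5]
grip_width: -0.002
gripper_force: 0.0
tcp bed -77.0 132.9 F bed -0.6 -0.4 0.5
side 25 theta 0.606 [[-58.0, -15.0], [-42.0, -38.0], [11.0, 0.0], [-5.0, 22.0]]
wrist 2054 theta 0.638 [[-53.0, -28.0], [-41.0, -44.0], [13.0, -0.0], [1.0, 15.0]]
```

```bash
python3 -m creep '[[[0.001,0.005,0],0,0],[[0.003,0.01,0],0,0],[[0.005,0.015,0],0,0],[[0.008,0.019,0],0,0],[[0.012,0.023,0],0,0],[[0.016,0.027,0],0,0],[[0.02,0.03,0],0,0],[[0.023,0.032,0],0,0],[[0.026,0.033,0],0,0],[[0.026,0.033,0],0,0]]'
python3 la.py
```

```text
time_s: 16.3
tool_pos: [447.6, 44.2, 41.3]
eef_rot: [0.983, 0.182, 0.0, 0.0]
force: [-0.8, -0.8, -0.6]
grip_width: -0.001
gripper_force: 0.0
tcp bed -50.9 100.1 F bed -1.0 -0.4 -0.6
side few 0
wrist 2206 theta 1.517 [[-11.0, -58.0], [9.0, -58.0], [10.0, 11.0], [-10.0, 11.0]]
```

```bash
python3 -m creep '[[[0.001,0,0],0,0],[[0.002,0,0],0,0],[[0.003,0,0],0,0],[[0.003,0,0],0,0]]'; python3 la.py
```

```text
time_s: 17.0
tool_pos: [450.3, 45.3, 41.3]
eef_rot: [0.983, 0.182, 0.0, -0.0]
force: [0.5, -0.2, 0.7]
grip_width: 0.0
gripper_force: 0.0
tcp bed -48.0 100.2 F bed 0.4 -0.3 0.7
side 35 theta 1.508 [[-16.0, -52.0], [5.0, -54.0], [10.0, 14.0], [-11.0, 16.0]]
wrist 2206 theta 1.571 [[-10.0, 11.0], [-7.0, -59.0], [13.0, -58.0], [9.0, 12.0]]
```

```bash
python3 -m creep '[[[0.0007,0,0],0,0],[[0.001,0,0],0,0],[[0.001,0,0],0,0]]'; python3 la.py
```

```text
time_s: 17.58
tool_pos: [451.1, 45.6, 41.3]
eef_rot: [0.983, 0.182, -0.0, 0.0]
force: [-0.6, -0.4, 0.5]
grip_width: -0.002
gripper_force: 0.3
tcp bed -47.1 100.2 F bed -0.7 -0.1 0.5
side few 0
wrist 2221 theta 1.59 [[-14.0, -57.0], [6.0, -59.0], [10.0, 11.0], [-10.0, 12.0]]
```

```bash
python3 -m creep '[[[0.0005,0,0],0,0],[[0.001,0,0],0,0],[[0.001,0,0],0,0]]'; python3 la.py
```

```text
time_s: 18.15
tool_pos: [451.9, 46.0, 41.2]
eef_rot: [0.983, 0.182, -0.0, 0.0]
force: [-0.4, -2.2, 0.2]
grip_width: 0.002
gripper_force: 1.0
tcp bed -46.2 100.2 F bed -1.2 -1.9 0.2
side 33 theta 1.569 [[-12.0, -56.0], [8.0, -56.0], [10.0, 14.0], [-10.0, 15.0]]
wrist 2227 theta 1.611 [[-10.0, 12.0], [-10.0, -58.0], [10.0, -58.0], [9.0, 12.0]]
```

The bar is essentially at its stop. I'll retreat sideways, rise, and check.

```bash
python3 -m creep '[[[-0.01,0,0],0,0],[[-0.025,0,0],0,0],[[-0.03,0,-0.03],0,0],[[-0.03,0,-0.08],0,0],[[-0.03,0,-0.12],0,0],[[-0.03,-0.02,-0.14],0,0],[[-0.03,-0.02,-0.14],0,0],[[-0.03,-0.02,-0.14],0,0]]'; python3 la.py; python3 look.py; python3 - <<'E'
from h import *
cv2.imwrite("pics/w4.png",wrist()[1]["color"][:,:,::-1])
E
```

```text
time_s: 19.35
tool_pos: [416.2, 53.6, 180.5]
eef_rot: [0.983, 0.182, -0.0, -0.0]
force: [0.6, -0.6, 0.2]
grip_width: 0.0
gripper_force: 0.0
tcp bed -76.8 120.1 F bed 0.4 -0.8 0.2
side few 0
wrist 614 theta 1.595 [[-11.0, 10.0], [-4.0, -59.0], [15.0, -57.0], [8.0, 12.0]]
tcp bed -76.5 120.0 180.6 F bed -0.3 -0.2 0.1
top 0.72 y [ -3.  113.4] card z med 34.7 565
side 0.6 y [  4.5 121.8] card z med 32.0 572
wrist none
```

View pics/w4.png

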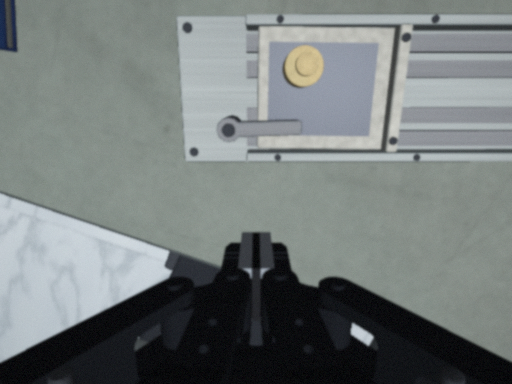

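The board is seated with the weight standing at (303,66) px. The bar lies over the board along the bed axis, from (229,128) to (300,127) px, and the robot is clear.

```bash
python3 -c "from rig import job; print(job.hand_in())"
```

```text
the job is handed in; nothing more can be done
None
```

The board is seated in its notches, the latch bar lies fully over it at about 1.6 rad, the weight is still standing, and the job is handed in with the robot clear after about 20 s of robot time.

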